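Move the samples from the block heater to the cooling rack in order

ROBOT

A 7-joint arm with a two-finger parallel gripper is mounted at the origin on the work surface. World frame = base frame: x ahead of the robot, y to its left, z up, the work surface at z = 0. Lengths are in m, angles in rad, forces in N, time in s.
With the tool pointing down it reaches from about 0.425 to 0.95 m from the base axis. Payload 4.7 kg.
Tool frame: the origin (TCP) lies midway between the tips of the shut fingers; the grasp point (between the pads) lies 19 mm behind it; z points along the fingers, y is the direction in which the jaws open and shut (so a half turn about z gives the same grasp; the last joint's range is limited). The gripper opens to 87 mm and grips with 3 to 60 N. Pads are 19 mm wide; open, the fingers measure 117 mm over their backs; the gripper's body (75 mm by 190 mm) begins 51 mm behind the grasp point.
Start: joints at [1.221, 0.469, -0.049, 1.532, 0.024, 1.141, -0.082], TCP at [0.213, -0.641, 0.223] pointing down, gripper open.
Joint ranges: [-2.59, 2.59], [-0.33, 1.99], [-1.39, 1.29], [0.1, 2.45], [-1.04, 4.18], [0.21, 1.99], [-2.66, 2.66]. Speed limits (rad/s): [2.57, 2.57, 3.14, 3.14, 3.14, 3.14, 3.14].

INTERFACE

Orientations are given as a 3x3 rotation matrix whose columns are the frame's x, y, z axes.
In Python, from rig import env, solver, readout, read_camera, camera_model gives the robot as it stands. Calls block until the motion is done:
- env.move_to(position, orientation): joint-space move of the TCP to a pose.
- env.move_straight(position, attitude=None, v=0.15): straight line of the TCP; attitude=None keeps the orientation; v is the mean speed in m/s.
- env.goto_joints(angles): joint-space move.
- env.move_gripper(opening, force=None): opening from 0.0 (shut) to 1.0 (fully open); force is the grip in N (None keeps the last); returns when the fingers have stopped.
- env.dwell(seconds).
- solver.inverse_kinematics(position, orientation): joint angles nearest the present ones, or None.
- readout.observe(): the state.
- read_camera(name): name is "scene" or "top"; returns the picture (420x560x3 uint8, blue, green, red); there is no depth.
- camera_model(name): a dict with "intrinsics" (3x3 intrinsics, pixels), "k1" (the pictures are not rectified: a ray, as slopes to the right and down, at radius r is drawn at 1 + k1 r^2 times it, then the intrinsics apply), "view" (4x4, takes a point from world to camera coordinates). Camera axes: x right, y up, looking along -z (the intrinsics and any distortion apply to the point x, -y, -z); pixel columns grow to the right and rows downward; lengths in m; the calibration is good to about 2 mm. A picture is of the moment at which its call begins. camera_model takes no time and is no camera call.
A pose or a line that the arm cannot do raises env.Unreachable and nothing moves.
- env.finish_job(): hands the job in, once; it reports no verdict.
The state is a dict: "t": time; "q": joint angles; "joint_velocities": joint speeds; "joint_efforts": joint torques, N m; "ee_pos": TCP position; "orientation": TCP orientation; "wrist_force": force on the tool from outside, world axes, zero at the start; "moment": the same for the moment, N m; "finger_gap": opening from 0.0 (shut) to 1.0 (fully open).
Only numpy, scipy, OpenCV 4.12 (cv2) and the standard library are available. Lean on these libraries where they do the work, as an engineer would, in place of code of your own. Each camera call takes 0.05 s, during which the arm holds its last target. There are 200 camera calls.

TASK

The four samples in the block heater are done: move each one (tube, bottle, vial and jar) to the low white rack so that they stand there in the same order, left to right as the robot sees them, as they stood in the heater, one to a hole, upright on the rack's floor. Set them down gently rather than dropping them, never tip them over, and do not knock the conical flask.

Things in the scene. Friction and masses are not known exactly. Their poses are not given: they have to be found in the camera images.
- tube_mid (a point): sample tube, the slimmest and tallest vessel: clear plastic with flat foot, 94 mm tall in all, body 30 mm diameter, white straight screw cap of about the same width (32 mm) taking the top 15 mm; paper label band. About 70 g. Point: its centre, half-way up; z is its axis. 70 mm of it stand out of the block; grip the body, best 10 mm above its centre.
- bottle_mid (a point): amber glass bottle with sloping shoulder and narrow black cap, 88 mm tall in all, body 46 mm diameter up to 60 mm above its base, cap 31 mm wide taking the top 16 mm; paper label. About 130 g. Point: its centre, half-way up; z is its axis. 68 mm of it stand out of the block; grip the body, from its centre to 6 mm above.
- vial_mid (a point): clear glass vial with sloping shoulder, narrow neck and small aluminium crimp cap, 74 mm tall in all, body 38 mm diameter up to 52 mm above its base, cap 21 mm wide taking the top 12 mm; paper label band. About 80 g. Point: its centre, half-way up; z is its axis. 60 mm of it stand out of the block; grip the body, from its centre to 6 mm above.
- jar_mid (a point): squat straight-sided white plastic jar with a full-width black screw lid, 78 mm tall in all, 48 mm diameter (lid 49 mm, the top 16 mm). About 120 g. Point: its centre, half-way up; z is its axis. 62 mm of it stand out of the block; grip it from its centre to 15 mm above.
- tube_block: aluminium heating block, fixed in the well of the white block heater: 80 mm front to back (x), 66 mm wide (y), 56 mm tall. Origin: centre of its underside, 34 mm over the bench. Its one round bore in the middle of the top, 36 mm wide and 24 mm deep, holds the tube at the start. The four blocks stand 68 mm apart along their common y axis (+y: left seen from the robot), in any sequence.
- bottle_block: aluminium heating block, fixed in the well of the white block heater: 80 mm front to back (x), 66 mm wide (y), 56 mm tall. Origin: centre of its underside, 34 mm over the bench. Its one round bore in the middle of the top, 52 mm wide and 20 mm deep, holds the bottle at the start. The four blocks stand 68 mm apart along their common y axis (+y: left seen from the robot), in any sequence.
- vial_block: aluminium heating block, fixed in the well of the white block heater: 80 mm front to back (x), 66 mm wide (y), 56 mm tall. Origin: centre of its underside, 34 mm over the bench. Its one round bore in the middle of the top, 44 mm wide and 14 mm deep, holds the vial at the start. The four blocks stand 68 mm apart along their common y axis (+y: left seen from the robot), in any sequence.
- jar_block: aluminium heating block, fixed in the well of the white block heater: 80 mm front to back (x), 66 mm wide (y), 56 mm tall. Origin: centre of its underside, 34 mm over the bench. Its one round bore in the middle of the top, 55 mm wide and 16 mm deep, holds the jar at the start. The four blocks stand 68 mm apart along their common y axis (+y: left seen from the robot), in any sequence.
- rack: low white two-deck plastic rack, fixed, 88 mm deep (x), 308 mm long (y), 21 mm tall. Origin: centre of its underside, on the bench. Upper deck: four equal round holes 64 mm wide, centres at x = 0, y = +111, +37, -37, -111 mm (+y: left seen from the robot); its upper face is 21 mm over the bench. The vessels pass through and stand on the lower deck, 4 mm over the bench.
- flask_mid (a point): empty glass conical flask, 105 mm tall, 64 mm wide at its base, standing on the far side of the bench; not part of the job. Point: its centre, half-way up.

How it is judged:
By the outcome, as a careful person would: the job done as asked, in the order asked, and still so for the second after the job is handed in, with the robot touching nothing.
It also fails if it takes over 138 s, if anything falls off the work surface, if the arm or the gripper's body presses on something with over 40 N, if the wrist force passes 120 N, or if a joint passes its speed limit or range.

## Working session

There is one attempt and no reset: what is moved stays moved. The work goes in short steps, each a Python script; the robot and the scene stay as the last script left them, time stands still between calls to the robot, and variables do not carry over. Pictures are saved under pics/ and viewed, about 12 in all and at most 16, crops included, and the job is handed in when it is done.

```bash
ls; mkdir -p pics; python3 - <<'E'
from rig import *
from rig import env, solver, readout, read_camera, camera_model
import cv2, numpy as np
for n in("scene","top"):
    cv2.imwrite(f"pics/{n}0.png",read_camera(n))
    m=camera_model(n);print(n,np.round(m["intrinsics"],2).tolist(),m["k1"],np.round(m["view"],4).tolist())
s=readout.observe();print(s["t"],s["ee_pos"],np.round(s["orientation"],3).tolist(),s["finger_gap"])
E
```

```text
pics
scene [[536.18, 0.0, 273.48], [0.0, 536.18, 210.35], [0.0, 0.0, 1.0]] 0.058007597788448814 [[-0.7976, 0.6032, -0.0035, 0.5142], [-0.4594, -0.6037, 0.6515, 0.2503], [0.3909, 0.5212, 0.7586, -1.4878], [0.0, 0.0, 0.0, 1.0]]
top [[463.12, 0.0, 278.27], [0.0, 463.12, 208.83], [0.0, 0.0, 1.0]] -0.02078093582533375 [[0.0286, -0.9993, 0.0245, -0.0414], [0.9831, 0.0326, 0.1803, -0.6738], [-0.1809, 0.019, 0.9833, -0.9751], [0.0, 0.0, 0.0, 1.0]]
0.1 [ 0.21265863 -0.64006815  0.22162047] [[0.949, 0.315, -0.001], [0.315, -0.949, 0.002], [-0.0, -0.002, -1.0]] 1.0001652580088183
```

View pics/scene0.png

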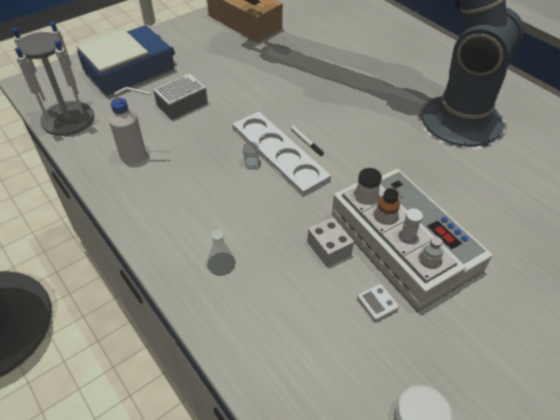

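View pics/top0.png

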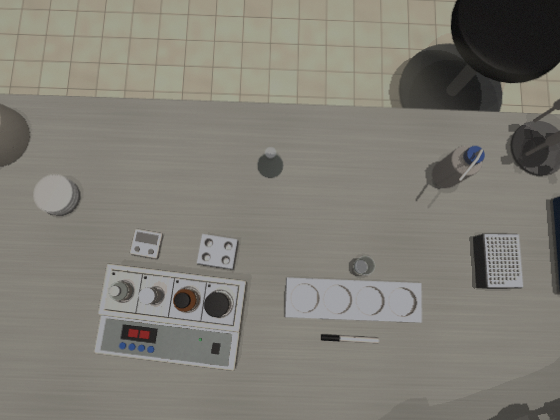

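The top view shows the heater at left, with caps near (120,291) vial, (149,296) tube, (185,300) bottle and (217,305) jar. The left-to-right order is vial, tube, bottle, jar. The rack holes are at about (304..404, 300), with a small beaker by its far edge at (362,266) and the flask at (270,162). I'll zoom in for precision.

```bash
python3 - <<'E'
import cv2,numpy as np
t=cv2.imread("pics/top0.png")
a=cv2.resize(t[260:335,95:250],None,fx=5,fy=5,interpolation=cv2.INTER_CUBIC)
b=cv2.resize(t[250:330,280:430],None,fx=5,fy=5,interpolation=cv2.INTER_CUBIC)
cv2.imwrite("pics/a.png",a);cv2.imwrite("pics/b.png",b)
E
```

```text
(no output)
```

View pics/a.png

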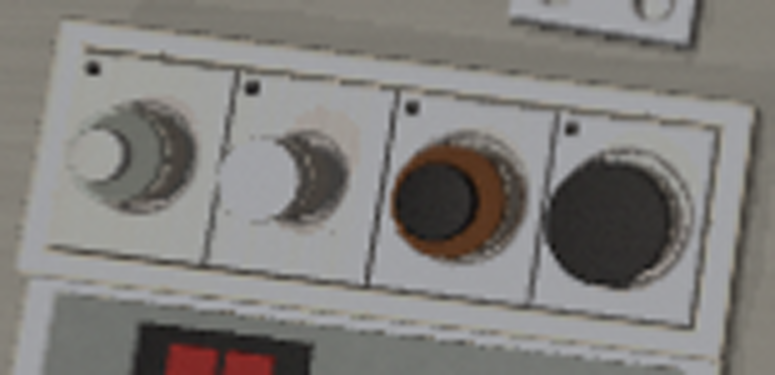

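View pics/b.png

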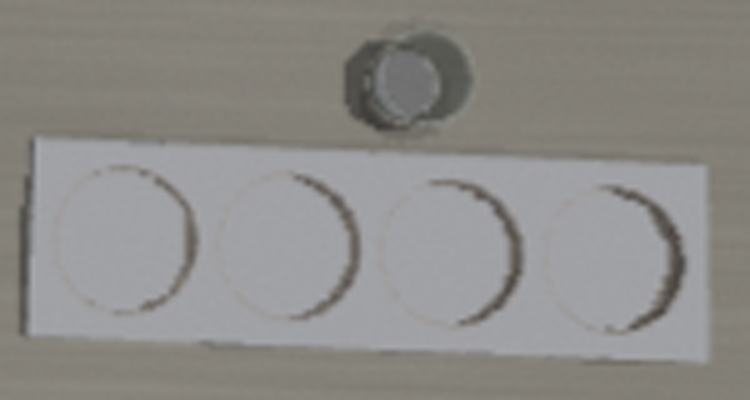

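```bash
cat > h.py <<'E'
import numpy as np, cv2
from rig import env, solver, readout, read_camera, camera_model
def ray(n,uv):
    m=camera_model(n);K=m["intrinsics"];V=np.array(m["view"])
    d=(np.array(uv,float)-[K[0][2],K[1][2]])/[K[0][0],K[1][1]]
    s=d.copy()
    for _ in range(20): s=d/(1+m["k1"]*(s@s))
    R=V[:3,:3];return -R.T@V[:3,3], R.T@np.array([s[0],-s[1],-1])
def onz(n,uv,z):
    o,d=ray(n,uv);return o+d*(z-o[2])/d[2]
def proj(n,P):
    m=camera_model(n);K=m["intrinsics"];p=(np.array(m["view"])@np.append(P,1))[:3]
    s=np.array([p[0],-p[1]])/-p[2];s=s*(1+m["k1"]*(s@s))
    return s*[K[0][0],K[1][1]]+[K[0][2],K[1][2]]
E
python3 - <<'E'
from h import *
np.set_printoptions(precision=4,suppress=True)
f=lambda p,o:(np.array(p)+.5)/5-.5+o
A=lambda p:f(p,[95,260]);B=lambda p:f(p,[280,250])
caps=dict(vial=((97,155),.150),tube=((258,180),.160),bottle=((437,201),.158),jar=((609,223),.152))
C=[]
for k,(p,z) in caps.items():
    P=onz("top",A(p),z);C.append(P);print(k,P,"scene px",proj("scene",P))
print("pitch",[np.linalg.norm(C[i+1][:2]-C[i][:2]) for i in range(3)])
c=[onz("top",A(p),.09) for p in [(86,48),(717,128),(692,327),(48,247)]]
print("blocks",np.array(c),np.mean(c,0),[np.linalg.norm(c[i]-c[i-1]) for i in range(4)])
h=[onz("top",B(p),.021) for p in [(125,240),(288,246),(452,254),(615,259)]]
print("holes",np.array(h),[np.linalg.norm(h[i+1]-h[i]) for i in range(3)], [proj("scene",p) for p in h])
r=[onz("top",B(p),.021) for p in [(35,137),(708,163),(709,361),(27,335)]]
print("rack",np.array(r),np.mean(r,0),[np.linalg.norm(r[i]-r[i-1]) for i in range(4)])
s=cv2.imread("pics/scene0.png")
cv2.imwrite("pics/c.png",np.hstack([cv2.resize(s[160:300,330:490],None,fx=4,fy=4,interpolation=cv2.INTER_CUBIC)]))
cv2.imwrite("pics/d.png",cv2.resize(s[100:200,225:335],None,fx=5,fy=5,interpolation=cv2.INTER_CUBIC))
E
```

```text
vial [0.4841 0.3    0.15  ] scene px [435.2245 239.4276]
tube [0.4765 0.2335 0.16  ] scene px [413.0515 213.0427]
bottle [0.4705 0.1639 0.158 ] scene px [389.5625 191.6589]
jar [0.4639 0.0971 0.152 ] scene px [368.7384 173.7927]
pitch [np.float64(0.06696667839052586), np.float64(0.06990983082065089), np.float64(0.06706269851696946)]
blocks [[0.5282 0.3281 0.09  ]
 [0.503  0.0602 0.09  ]
 [0.421  0.067  0.09  ]
 [0.4455 0.3364 0.09  ]] [0.4744 0.1979 0.09  ] [np.float64(0.08312651197738032), np.float64(0.26902987513031607), np.float64(0.08230713333011334), np.float64(0.27046691576868426)]
holes [[ 0.4809 -0.0865  0.021 ]
 [ 0.4803 -0.1603  0.021 ]
 [ 0.4787 -0.2348  0.021 ]
 [ 0.4785 -0.3091  0.021 ]] [np.float64(0.07376575354264604), np.float64(0.07449744662653804), np.float64(0.0743459349054467)] [array([305.1113, 171.8707]), array([286.9599, 155.3724]), array([269.9181, 139.4712]), array([253.4342, 124.6239])]
rack [[ 0.5257 -0.0448  0.021 ]
 [ 0.5227 -0.3528  0.021 ]
 [ 0.4344 -0.3511  0.021 ]
 [ 0.4379 -0.0434  0.021 ]] [ 0.4802 -0.198   0.021 ] [np.float64(0.08785980577500872), np.float64(0.308070028920416), np.float64(0.08834064100626625), np.float64(0.3076716542101796)]
```

View pics/c.png

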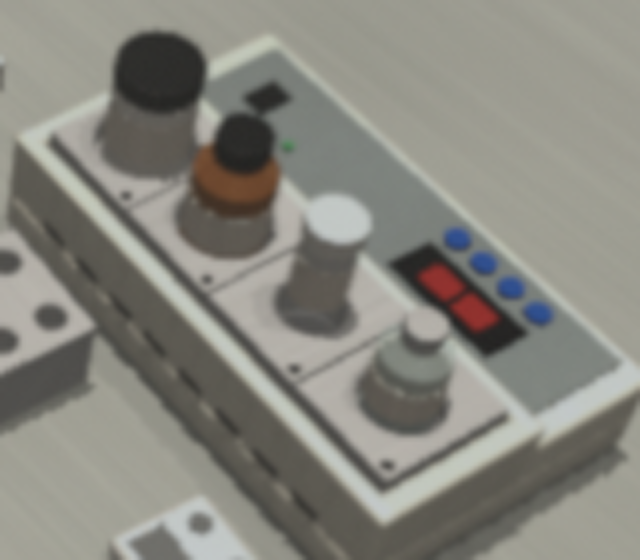

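View pics/d.png

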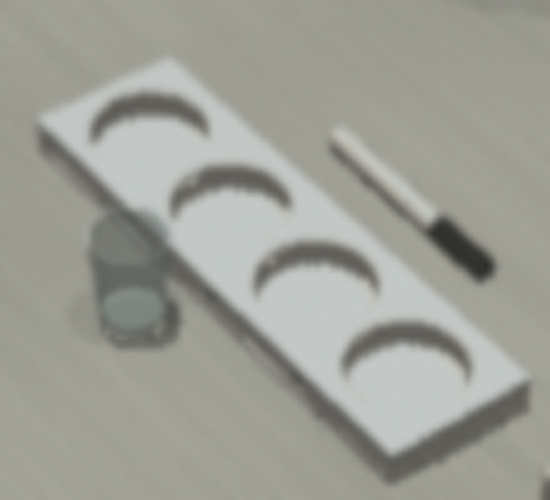

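The rack measures 308×88 mm and the holes are 74 mm apart, as they should be. The heater slots agree with the caps. In the scene crops, the caps sit about 1.6 px right and down of the prediction, which suggests y about +2 to 3 mm after averaging the two views. I'll use y+2 mm and move the vessels right to left, with the jaws opening front to back. The small beaker is beyond the rack's far edge, so I'll open the jaws only slightly on release. The first step is to approach the jar and check from there.

```bash
cat >> h.py <<'E'
def att(j):  # tool down, jaws along horizontal direction j
    y=np.array([j[0],j[1],0.])/np.hypot(*j[:2]);z=np.array([0,0,-1.]);return np.column_stack([np.cross(y,z),y,z])
DY=.002
uH=np.array([.0925,.9957]);cH=np.array([.4742,.1985+DY])
uR=np.array([.0105,.9999]);cR=np.array([.4798,-.1978+DY])
jH=np.array([uH[1],-uH[0]]);jR=np.array([uR[1],-uR[0]])
# name: heater slot, base z in bore, grip height over base, grip dia
V={"jar":(-1.5,.074,.052,.049),"bottle":(-.5,.070,.049,.046),"tube":(.5,.066,.057,.030),"vial":(1.5,.076,.042,.038)}
def src(n): return cH+uH*V[n][0]*.068
def dst(n): return cR+uR*V[n][0]*.074
def tz(n,base): return base+V[n][2]-.019
E
python3 - <<'E'
from h import *
np.set_printoptions(precision=3,suppress=True)
for sg in(1,-1):
    for n in V:
        print(sg,n,src(n),dst(n),solver.inverse_kinematics(np.append(src(n),tz(n,V[n][1])),att(sg*jH)),solver.inverse_kinematics(np.append(dst(n),tz(n,.15)),att(sg*jR)),solver.inverse_kinematics(np.append(dst(n),tz(n,.004)),att(sg*jR)) is not None)
E
```

```text
1 jar [0.465 0.099] [ 0.479 -0.307] [ 0.538  0.509 -1.058  2.071  0.578  0.891 -0.942] [ 0.851  0.372 -0.452  1.816  0.191  0.996  0.31 ] True
1 bottle [0.471 0.167] [ 0.479 -0.233] [ 0.455  0.643 -1.182  2.021  0.728  0.985 -1.193] [ 0.798  0.329 -0.523  1.895  0.197  0.967  0.176] True
1 tube [0.477 0.234] [ 0.48  -0.159] [ 0.279  0.649 -1.115  1.948  0.701  1.    -1.261] [ 0.717  0.282 -0.572  1.943  0.184  0.967  0.047] True
1 vial [0.484 0.302] [ 0.481 -0.085] [ 0.055  0.633 -0.952  1.868  0.623  0.971 -1.27 ] [ 0.621  0.281 -0.628  1.994  0.205  0.928 -0.122] True
-1 jar [0.465 0.099] [ 0.479 -0.307] [ 0.605  0.574 -1.172  2.068  0.666  0.945  2.117] [ 0.371  0.334  0.158  1.844 -0.062  0.969 -2.597] True
-1 bottle [0.471 0.167] [ 0.479 -0.233] [ 0.452  0.638 -1.175  2.021  0.723  0.981  1.953] [-0.462  0.471  1.122  1.961 -0.499  1.023 -2.263] True
-1 tube [0.477 0.234] [ 0.48  -0.159] [ 0.31   0.688 -1.177  1.946  0.75   1.036  1.838] [-0.641  0.39   1.126  2.011 -0.42   0.998 -2.46 ] True
-1 vial [0.484 0.302] [ 0.481 -0.085] [ 0.174  0.763 -1.18   1.862  0.803  1.093  1.725] [-0.802  0.377  1.128  2.064 -0.421  0.953 -2.602] True
```

```bash
python3 - <<'E'
from h import *
n="jar";p=src(n)
env.move_gripper(.85,25)
env.move_to(np.append(p,.24),att(jH))
env.move_straight(np.append(p,.165),v=.1)
s=readout.observe();print(s["t"],s["ee_pos"],s["q"],s["wrist_force"])
a=read_camera("scene");b=read_camera("top")
i=cv2.resize(a[110:270,300:460],(520,520),interpolation=cv2.INTER_CUBIC)
cv2.imwrite("pics/e.png",i)
E
```

```text
4.3333 [0.46522394 0.09924944 0.16548956] [ 0.49431933  0.35184689 -0.95372364  2.01778964  0.3545557   0.94413305
 -0.73522169] [-0.46710986 -0.32934009  0.16541766]
```

View pics/e.png

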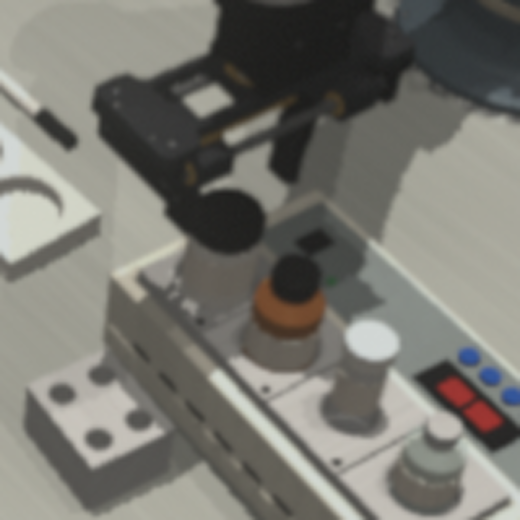

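The jar's lid is centred at about (228,218) in the crop. The finger tips are at about (185,215) and (290,165), straddling it, with the bottle clear. Next I'll descend, grip, lift and place the jar, checking forces throughout.

```bash
cat >> h.py <<'E'
np.set_printoptions(precision=3,suppress=True)
OPEN=lambda d:min(1,d/.087)
def say(m):
    s=readout.observe();print(m,round(s["t"],1),s["ee_pos"],"F",s["wrist_force"],"gap mm",round(87*s["finger_gap"],1));return s
def pick(n):
    p=src(n);d=V[n][3]
    env.move_straight(np.append(p,tz(n,V[n][1])),att(jH),v=.06);say("down "+n)
    env.move_gripper(OPEN(d-.01),25);say("grip")
    env.move_straight(np.append(p,tz(n,V[n][1]+.006)),v=.03);say("lift6")
    env.move_straight(np.append(p,tz(n,.135)),v=.08);say("up")
def place(n):
    p=dst(n)
    env.move_straight(np.append(p,tz(n,.135)),att(jR),v=.2)
    env.move_straight(np.append(p,tz(n,.03)),v=.1)
    env.move_straight(np.append(p,tz(n,.0075)),v=.03);env.dwell(.2)
    f0=say("low")["wrist_force"][2]
    for b in np.arange(.0065,.0005,-.001):
        env.move_straight(np.append(p,tz(n,b)),v=.01);env.dwell(.15)
        f=readout.observe()["wrist_force"][2]
        if f-f0>1.5: break
    say(f"contact base {b:.4f} dF {f-f0:.2f}")
def release(n):
    p=dst(n)
    env.move_gripper(OPEN(V[n][3]+.010));env.dwell(.2);say("released")
    env.move_straight(np.append(p,tz(n,.11)),v=.08)
    say("clear")
E
python3 - <<'E'
from h import *
pick("jar")
E
```

```text
down jar 5.5 [0.465 0.099 0.107] F [ 0.258  0.187 -0.259] gap mm 74.0
grip 6.1 [0.465 0.099 0.107] F [-0.054 -0.127  1.094] gap mm 48.0
lift6 6.5 [0.465 0.099 0.113] F [-0.095  0.1   -0.795] gap mm 48.2
up 7.3 [0.464 0.099 0.168] F [-0.473  0.504 -0.956] gap mm 48.3
```

```bash
python3 - <<'E'
from h import *
place("jar")
a=read_camera("scene")
cv2.imwrite("pics/f.png",cv2.resize(a[60:220,200:360],(560,560),interpolation=cv2.INTER_CUBIC))
E
```

```text
low 11.8 [ 0.479 -0.307  0.041] F [ 0.153  0.605 -0.673] gap mm 48.0
contact base 0.0035 dF 6.49 13.4 [ 0.479 -0.307  0.037] F [-1.925  1.213  5.822] gap mm 47.9
```

View pics/f.png

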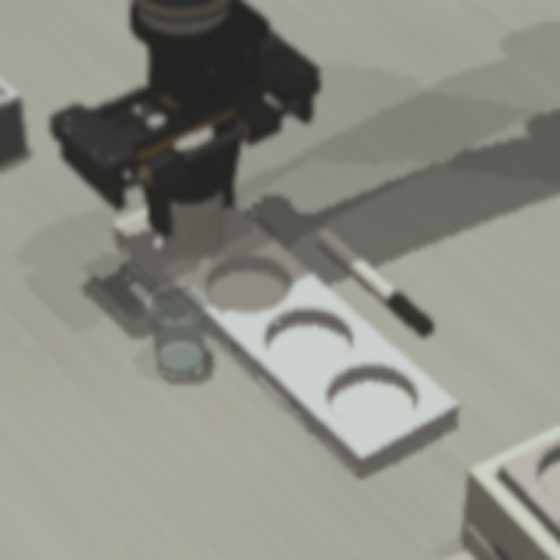

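The jar is in the rightmost hole with its base touching at 3.5 mm, against 4 mm expected, and the beaker is clear. I'll release it and do the bottle.

```bash
cat >> h.py <<'E'
def nxt(n):
    env.move_gripper(.85)
    p=src(n);z=.20
    e=readout.observe()["ee_pos"];env.move_straight([e[0],e[1],z],v=.15)
    env.move_straight(np.append(p,z),att(jH),v=.25)
    pick(n)
E
python3 - <<'E'
from h import *
release("jar"); nxt("bottle"); place("bottle")
E
```

```text
released 14.2 [ 0.479 -0.307  0.036] F [ 0.254  0.39  -0.723] gap mm 59.2
clear 15.7 [ 0.478 -0.307  0.142] F [ 0.305 -0.293 -0.331] gap mm 59.1
down bottle 20.7 [0.471 0.167 0.1  ] F [ 1.002  0.573 -0.4  ] gap mm 74.0
grip 21.3 [0.471 0.167 0.1  ] F [-0.157  0.695  0.839] gap mm 45.7
lift6 21.6 [0.471 0.167 0.106] F [-0.289  0.135 -1.792] gap mm 45.2
up 22.5 [0.471 0.166 0.165] F [ 0.648 -0.829 -1.295] gap mm 45.3
low 27.0 [ 0.48  -0.233  0.038] F [-0.049  1.295 -1.228] gap mm 45.4
contact base 0.0035 dF 7.07 28.6 [ 0.48  -0.233  0.034] F [-1.895  0.339  5.84 ] gap mm 45.2
```

```bash
python3 - <<'E'
from h import *
release("bottle"); nxt("tube"); place("tube")
a=read_camera("scene")
cv2.imwrite("pics/g.png",cv2.resize(a[60:220,200:360],(560,560),interpolation=cv2.INTER_CUBIC))
E
```

```text
released 29.3 [ 0.479 -0.233  0.033] F [ 0.652  0.215 -0.6  ] gap mm 55.6
clear 30.8 [ 0.479 -0.233  0.139] F [ 0.135 -0.024  0.148] gap mm 55.8
down tube 35.8 [0.478 0.234 0.104] F [ 0.273 -0.255  0.105] gap mm 74.1
grip 36.5 [0.477 0.234 0.104] F [ 0.682 -0.044  0.634] gap mm 31.3
lift6 36.9 [0.477 0.234 0.11 ] F [ 0.712 -0.568 -1.008] gap mm 31.2
up 37.8 [0.477 0.234 0.173] F [ 0.178 -0.278 -0.61 ] gap mm 30.8
low 42.3 [ 0.48  -0.159  0.046] F [-0.777  0.431 -0.956] gap mm 31.3
contact base 0.0035 dF 6.68 43.9 [ 0.481 -0.159  0.042] F [-0.36  -0.033  5.729] gap mm 31.0
```

View pics/g.png

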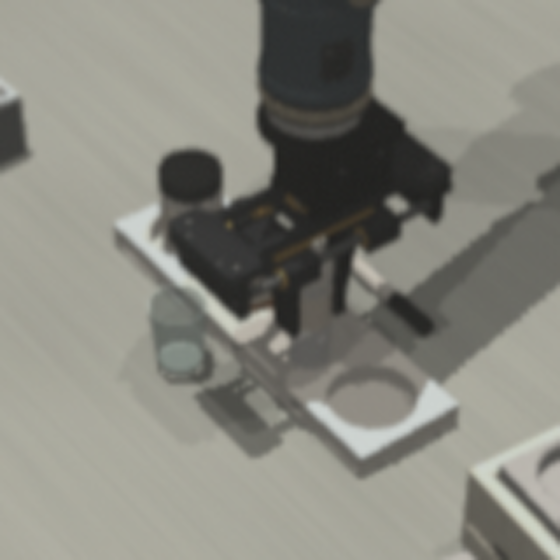

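The jar stands upright at top left, and the tube is in hole 2 with its base touching. Next is the vial.

```bash
python3 - <<'E'
from h import *
release("tube"); nxt("vial"); place("vial"); release("vial")
env.move_straight(np.append(dst("vial"),.24),v=.15)
env.move_to([.47,.25,.28],att(jH));say("end")
a=read_camera("scene");b=read_camera("top")
cv2.imwrite("pics/i.png",np.hstack([cv2.resize(a[90:200,220:340],(436,400),interpolation=cv2.INTER_CUBIC),cv2.resize(b[230:340,270:370+0],(364,400),interpolation=cv2.INTER_CUBIC)]))
cv2.imwrite("pics/j.png",b);cv2.imwrite("pics/s.png",a)
E
```

```text
released 44.6 [ 0.48  -0.159  0.041] F [-0.556  1.017  0.074] gap mm 40.1
clear 46.1 [ 0.48  -0.159  0.148] F [-0.332 -0.314 -0.451] gap mm 40.1
down vial 51.3 [0.484 0.302 0.099] F [ 0.774 -0.992  0.074] gap mm 73.8
grip 52.0 [0.484 0.302 0.099] F [-0.221  1.288 -0.272] gap mm 37.2
lift6 52.3 [0.484 0.302 0.105] F [ 0.727 -0.978 -0.653] gap mm 37.2
up 53.2 [0.483 0.302 0.158] F [-0.376  0.344 -1.165] gap mm 37.1
low 57.5 [ 0.481 -0.085  0.031] F [-0.163 -0.073 -0.678] gap mm 36.9
contact base 0.0055 dF 1.56 58.3 [ 0.481 -0.085  0.028] F [ 0.7   -0.431  0.879] gap mm 37.0
released 59.1 [ 0.481 -0.085  0.028] F [ 0.384  0.665 -0.991] gap mm 48.3
clear 60.5 [ 0.481 -0.085  0.133] F [-0.281  0.288 -0.266] gap mm 47.8
end 62.7 [0.471 0.248 0.279] F [ 0.814 -0.662  0.382] gap mm 47.7
```

View pics/i.png

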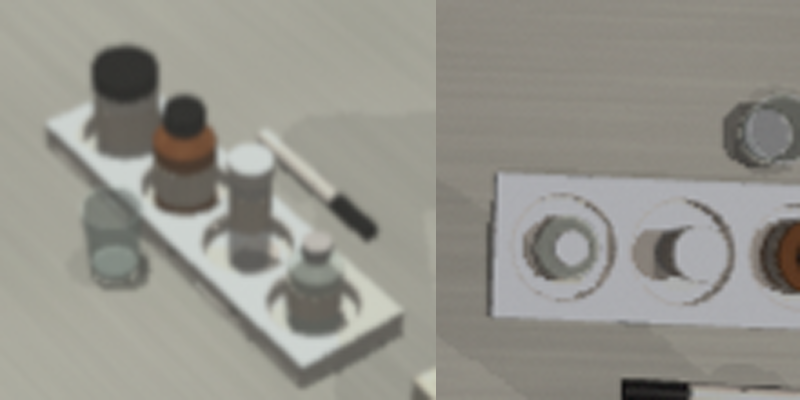

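View pics/j.png

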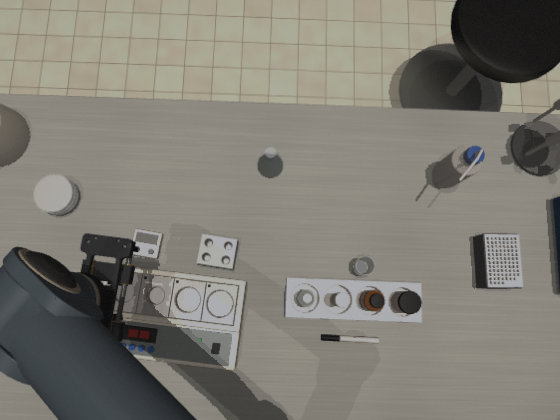

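All four stand upright in their own holes, in the order vial, tube, bottle, jar from left to right. The heater bores in view are empty, and the flask (270,162) and beaker have not moved. I'm handing the job in.

```bash
python3 - <<'E'
from rig import env
print(env.finish_job())
E
```

```text
the job is handed in; nothing more can be done
None
```

All four samples are in the white rack and the job is handed in. They were moved one at a time, right to left, and took about 63 s of the 138 s allowed. From left to right they now stand vial, tube, bottle, jar, the same order as in the heater.

- **Final pictures:** both cameras show each vessel upright in its own hole, with the flask and the small beaker where they were. The gripper was well clear of everything when I handed in.
- **Set-down:** the jar, bottle and tube touched the rack floor at the expected height, at about 6–7 N.
- **Vial:** its contact signal was weak, at 1.6 N with the base an estimated 5.5 mm up where the floor is 4 mm. It may have been released up to 1.5 mm above the floor. It stands upright in the pictures.
- **Camera disagreement:** the two cameras differed by several mm in y. I used a +2 mm compromise, and the grasps and placings all worked with it.

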